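# Pack the tape measure in the screw-cap canister

### The job

Pack the tape measure in the shipping canister: unscrew the canister's captive cap, swing it aside on its arm, put the tape measure inside, swing the cap back over the mouth and screw it fully home. Let go at the end, and leave the other things on the bench where they are.

Things in the scene. Friction and masses are not known exactly. Their poses are not given: they have to be found in the camera images.
- canister: Round grey canister, 116 mm across, 90 mm high to its rim, on a steel plate 150 mm square fixed to the bench. Origin: centre of the plate's underside; z up; x points to the steel post (14 mm thick, 122 mm high) 110 mm from the canister's axis, on which the cap's arm pivots. Wall 4 mm, mouth 106 mm wide inside, inner floor 12 mm above the bench
- mouth (a point): Centre of the canister's mouth at the height of the rim, 90 mm above the bench (fixed to the canister, same axes)
- post_pivot (a point): Point on the upright axis about which the cap's arm swings, at rim height (fixed to the canister, same axes), 110 mm from the mouth's centre
- cap_grip (a point): Point on the cap's axis, halfway up its grip bar; x along the bar, y across, z up. The black cap, 127 mm across, turns in a collar on the arm, 110 mm from the pivot axis. The grey bar (100 mm long, 22 mm thick) stands on the cap's flat top, from 15 mm below this point to 15 mm above. Screwed home, the point is 28 mm above the rim and the bar points at the post
- cap (a joint): Turn of the cap in its collar: 0 screwed home, growing anticlockwise seen from above to 1.4 rad, fully unscrewed (friction 0.15 N m; stays where left). The cap rises 7.5 mm per rad. A plug under the cap sits 7 mm deep in the mouth: the arm swings only when the cap is past about 1.0 rad, and the cap must still be unscrewed when swung back
- cap_arm (a joint): Swing of the cap's arm about the post: 0 with the cap centred over the mouth (stop), growing clockwise seen from above to 2.1 rad (stop), with the cap quite beside the mouth (friction 0.08 N m; stays where left). The swing turns cap and bar with it
- tape_measure: Tape measure with a rounded yellow case, standing upright on its foot, 35 mm thick along its own x, 66 mm long along its y, 64 mm high; origin: centre of its underside; z up
- stapler: Bystander: desk stapler, 142 x 32 x 54 mm high, its length along its own y; origin: centre of its underside
- torch: Bystander: metal torch lying down, 128 x 33 x 33 mm, its length along its own y; origin: centre of its underside
- staple_box: Bystander: small cardboard box, 36 x 62 x 22 mm high; origin: centre of its underside
- tape_bin: Bystander: roll of brown packing tape lying flat, 93 mm across, 48 mm high; origin: centre of its underside
- parcel_d: Bystander: closed cardboard parcel, 93 x 123 x 64 mm high; origin: centre of its underside
Not all that is in view belongs to the job. Of the things like the tape_measure, leave any that is turquoise; of the rest the larger one is meant.

How it is judged:
On the way, in this order (a step that is already met when the one before it is completed fails the run):
1. the cap is unscrewed: turned past 1.0 rad (value of joint cap above 1 rad), for 0.1 s.
2. the cap is swung aside: arm past 1.0 rad (value of joint cap_arm above 1 rad), for 0.2 s.
3. the tape measure lies at rest in the canister, below the rim (horizontal distance between tape_measure and mouth below 0.05 m and z of tape_measure in the frame of mouth below -0.02 m and linear speed of tape_measure below 0.05 m/s), for 0.3 s.
4. the cap is swung back over the mouth: arm within 0.08 rad of its stop (all of step 3 and value of joint cap_arm below 0.08 rad), for 0.1 s.
At the end, for the whole second after the job is handed in: The tape measure is at rest in the canister (its underside's centre more than 20 mm below the rim and within 50 mm of the canister's axis), the cap is over the mouth (arm within 0.06 rad of its stop) and screwed home (within 0.12 rad) (all of step 3 and value of joint cap below 0.12 rad and value of joint cap_arm below 0.06 rad); the robot touches nothing.
It fails at once if another thing on the bench (stapler, torch, staple_box, tape_bin, parcel_d) is moved by more than 40 mm (distance of any of stapler, torch, staple_box, tape_bin, parcel_d from where it was at the start of the episode above 0.04 m).
It also fails if it takes over 72 s, if anything falls off the work surface, if the arm or the gripper's body presses on something with over 40 N, if the wrist force passes 120 N, or if a joint passes its speed limit or range.

### The arm

A 7-joint arm with a two-finger parallel gripper is mounted at the origin on a cart in front of the work surface, level with it; the furniture and walls round the work are solid. World frame = base frame: x ahead of the robot, y to its left, z up, the work surface at z = 0. Lengths are in m, angles in rad, forces in N, time in s.
With the tool pointing down it reaches from about 0.4 to 0.875 m from the base axis. Payload 19.3 kg.
Tool frame: the origin (TCP) lies between the finger pads; the fingertips stand 11 mm ahead of it and the grasp point (between the pads) lies 8 mm behind it; z points along the fingers, y is the line along which they close (so a half turn about z gives the same grasp; the last joint's range is limited). The gripper opens to 85 mm and grips with 20 to 120 N. Pads are 22 mm wide; open, the fingers measure 114 mm over their backs; the gripper's body (76 mm by 85 mm) begins 54 mm behind the grasp point. The pads swing forward as they close: fully open they stand 13 mm farther back than shut.
Start: joints at [-1.315, 0.521, -0.036, 1.599, 0.021, 1.021, -0.113], TCP at [0.2, 0.592, 0.242] pointing down, gripper open.
Joint ranges: [-2.91, 2.91], [-0.3, 2.13], [-1.5, 1.42], [0.17, 2.43], [-1.26, 4.41], [0.16, 1.93], [-2.52, 2.52]. Speed limits (rad/s): [1.89, 1.89, 2.39, 2.39, 3.01, 3.01, 3.01].

### API

Orientations are given as a rotation vector (axis times angle).
In Python, from station import r, viewer, order gives the robot as it stands. The module is installed in compiled form; this text tells all that it offers.
- The arm moves only by the shell command python3 -m pendant 'ROWS'. ROWS is JSON, a list of rows, each a list of 5 numbers: the opening, from 0 (shut) to 1 (fully open), then the shift along the tool's x, y, z normalised to -1 to 1, where 1 is 0.4 m, then the turn about the tool's z normalised to -1 to 1, where 1 is pi rad. A call has 1 to 20 rows; each row is the pose to reach, as a shift and turn from the pose commanded when the call began, along the tool's axes at that moment, turning the shorter way round; what a row does not reach only later rows make up. A row lasts 1/8 s, in which the tool goes at most 62.5 mm and 10.7 degrees, less where a joint would pass 70% of its speed; a pose out of reach is approached as far as the arm can. A call with a number of a shift or a turn outside -1 to 1 is refused whole. A call with a gripper value outside its range is refused whole. The fingers move at their own pace and stop on an object; the grip force is fixed at half the most. Time passes only in rows, so rows that repeat a pose let the fingers close. It gives the time, the measured TCP pose, the force, the opening and the grip force at its end, in the units of the state.
- r.read_state(): the state, without advancing time (a new reading comes with each control period).
- viewer.grab_frame(name): name is "scene" or "top"; returns (picture, depth): 384x512x3 uint8, red, green, blue; 384x512 float32, m along the optical axis (not along the pixel's ray), 0 where there is no reading.
- viewer.camera_params(name): a dict with "vertical_fov" (degrees; the focal length in pixels is half the picture's height over the tangent of half this angle, whatever the lens; pixels are square), "cx", "cy" (the principal point, pixels), "dist" ([k1, k2, p1, p2, k3] as OpenCV has them; the pictures are not rectified), "world_from_camera" (4x4, takes a point from camera to world coordinates). Camera axes: x right, y up, looking along -z (the intrinsics and any distortion apply to the point x, -y, -z); pixel columns grow to the right and rows downward; lengths in m; the calibration is good to about 2 mm. A picture is of the moment at which its call begins. camera_params takes no time and is no camera call.
- order.hand_in(): hands the job in; it is judged then, once.
The state is a dict: "time_s": time; "joints": joint angles; "joint_velocities": joint speeds; "joint_efforts": joint torques, N m; "ee_pos": TCP position; "orientation": TCP orientation; "ft_force": force on the tool from outside, world axes, zero at the start; "moment": the same for the moment, N m; "gripper_width": finger opening in m; "finger_force": force on a finger pad.
Only numpy, scipy, OpenCV 4.12 (cv2) and the standard library are available. Lean on these libraries where they do the work, as an engineer would, in place of code of your own. Each camera call takes 0.05 s, during which the arm holds its last target. There are 200 camera calls.

## Working session

There is one attempt and no reset: what is moved stays moved. The work goes in short steps, Python scripts to look and compute and a shell command to move; the robot and the scene stay as the last step left them, time stands still between calls to the robot, and variables do not carry over. Pictures are saved under pics/ and viewed, at most 10 in all, crops included, and the job is handed in when it is done.

```bash
mkdir -p pics; cat > h.py <<'E'
import numpy as np, cv2
from station import r, viewer, order
from scipy.spatial.transform import Rotation as R
def grab(n,tag):
    p,d=viewer.grab_frame(n); np.savez(f'pics/{tag}.npz',p=p,d=d); cv2.imwrite(f'pics/{tag}.png',p[:,:,::-1]); return p,d
def K(n):
    c=viewer.camera_params(n); f=192/np.tan(np.radians(c['vertical_fov'])/2)
    return np.array([[f,0,c['cx']],[0,f,c['cy']],[0,0,1]]),np.array(c['dist']),np.array(c['world_from_camera'])
def pts(n,uv,dep):
    k,di,T=K(n); uv=np.asarray(uv,float).reshape(-1,1,2)
    q=cv2.undistortPoints(uv,k,di).reshape(-1,2); z=np.asarray(dep).reshape(-1)
    P=np.c_[q[:,0]*z,-q[:,1]*z,-z]; return P@T[:3,:3].T+T[:3,3]
def cloud(n,d):
    v,u=np.mgrid[:384,:512]; return pts(n,np.c_[u.ravel(),v.ravel()],d.ravel()).reshape(384,512,3)
def atz(n,uv,z):
    a=pts(n,uv,np.ones(len(np.reshape(uv,(-1,2))))); T=K(n)[2]; o=T[:3,3]
    return o+(a-o)*((z-o[2])/(a[:,2]-o[2]))[:,None]
E
python3 - <<'E'
from h import *
for n in('scene','top'): grab(n,n+'0'); print(K(n))
s=r.read_state();print(s)
a=[cv2.imread(f'pics/{n}0.png') for n in('scene','top')]
E
```

```text
(array([[359.5018063 ,   0.        , 262.74723279],
       [  0.        , 359.5018063 , 190.51117041],
       [  0.        ,   0.        ,   1.        ]]), array([-0.02237517,  0.        ,  0.        ,  0.        ,  0.        ]), array([[ 4.70503559e-01,  5.69398601e-01, -6.74100611e-01,
        -9.35339034e-02],
       [-8.82397796e-01,  3.02978375e-01, -3.59969768e-01,
        -3.40896667e-01],
       [-7.28375131e-04,  7.64191951e-01,  6.44988474e-01,
         7.20110106e-01],
       [ 0.00000000e+00,  0.00000000e+00,  0.00000000e+00,
         1.00000000e+00]]))
(array([[484.58466273,   0.        , 260.39872581],
       [  0.        , 484.58466273, 183.40732664],
       [  0.        ,   0.        ,   1.        ]]), array([-0.211681,  0.      ,  0.      ,  0.      ,  0.      ]), array([[-0.01532042,  0.99672941, -0.07934587,  0.46394666],
       [-0.99982291, -0.01613856, -0.00967995, -0.00460796],
       [-0.01092882,  0.07918352,  0.99680015,  1.47235893],
       [ 0.        ,  0.        ,  0.        ,  1.        ]]))
{'time_s': 0.1, 'joints': array([-1.31520637,  0.52193688, -0.0362967 ,  1.59990732,  0.0211784 ,
        1.02113801, -0.11278413]), 'joint_velocities': array([-0.00070554, -0.001326  , -0.00013483, -0.00013819,  0.00111884,
       -0.00121905, -0.00015925]), 'joint_efforts': array([ 3.25301706e-03, -9.28472614e+01,  1.98404945e+00, -3.70542812e+01,
        1.82515261e-02,  5.22882197e-03,  3.71195222e-05]), 'ee_pos': array([0.19998829, 0.59184406, 0.2418102 ]), 'orientation': array([-5.09526289e-01, -3.09990030e+00,  1.57197580e-03]), 'ft_force': array([ 0.21287491, -0.58561775,  0.33325182]), 'moment': array([-0.04537378, -0.02328777,  0.02930207]), 'finger_force': 0.0, 'gripper_width': 0.08506282416848589}
```

View pics/top0.png

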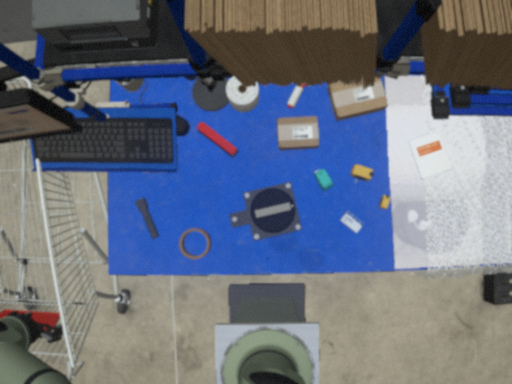

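View pics/scene0.png

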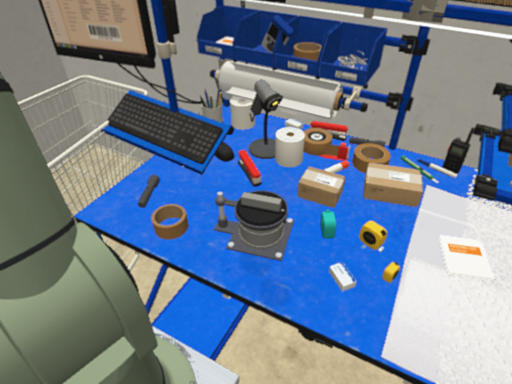

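The top view shows the canister cap at about (272,211), its post at (236,219), the larger yellow tape measure at (362,172) and the small one at (385,201). The turquoise one is at (323,179). The scene view confirms this layout.

```bash
python3 - <<'E'
from h import *
p=cv2.imread('pics/top0.png'); z=np.load('pics/top0.npz'); d=z['d']; C=cloud('top',d)
def box(u0,u1,v0,v1,lo,hi):
    c=C[v0:v1,u0:u1].reshape(-1,3); vv,uu=np.mgrid[v0:v1,u0:u1]
    m=(c[:,2]>lo)&(c[:,2]<hi); return c[m]
def rep(n,c):
    (x,y),wh,a=cv2.minAreaRect((c[:,:2]*1000).astype(np.float32)); print(n,len(c),'c',round(x,1),round(y,1),np.round(wh,1),round(a,1),'z',np.percentile(c[:,2],[5,50,95]).round(3))
rep('bar',box(240,305,180,245,.122,.145))
rep('cap',box(240,305,180,245,.09,.118))
rep('post',box(225,245,205,232,.115,.14))
rep('tape',box(345,380,155,190,.04,.08))
rep('small',box(376,396,190,215,.02,.08))
rep('turq',box(308,338,160,195,.03,.08))
# scene camera too
d2=np.load('pics/scene0.npz')['d']; C=cloud('scene',d2)
rep('tapeS',box(350,395,212,255,.04,.08)); rep('tapeStop',box(350,395,212,255,.058,.08))
rep('barS',box(225,295,185,220,.118,.145))
rep('postS',box(210,232,188,205,.11,.14))
a=cv2.resize(p[150:260,180:400],(800,400),interpolation=2)
b=cv2.resize(cv2.imread('pics/scene0.png')[180:260,310:410],(250,200),interpolation=2)
c=cv2.resize(cv2.imread('pics/scene0.png')[180:260,200:300],(250,200),interpolation=2)
o=np.zeros((600,800,3),np.uint8);o[:400]=a;o[400:,:250]=b;o[400:,260:510]=c;cv2.imwrite('pics/crop1.png',o)
E
```

```text
bar 287 c 496.9 -24.6 [22.1 99.6] 11.9 z [0.127 0.132 0.136]
cap 1569 c 498.2 -21.8 [142.7 137.1] 60.5 z [0.095 0.102 0.109]
post 21 c 473.2 83.7 [11.5 11.2] 89.1 z [0.117 0.121 0.123]
tape 249 c 607.4 -295.5 [63.9 36.1] 72.7 z [0.045 0.058 0.064]
small 121 c 517.5 -363.9 [24.1 41.5] 69.7 z [0.024 0.038 0.043]
turq 249 c 587.1 -178.7 [60.7 34.5] 26.9 z [0.042 0.058 0.064]
tapeS 329 c 602.1 -292.1 [60.9 35.4] 71.6 z [0.042 0.058 0.061]
tapeStop 146 c 601.2 -295.7 [53.5 34.1] 67.9 z [0.058 0.059 0.062]
barS 393 c 493.4 -21.7 [25.3 98.6] 13.2 z [0.12  0.132 0.134]
postS 34 c 469.0 84.9 [11.  12.1] 78.3 z [0.112 0.12  0.123]
```

View pics/crop1.png

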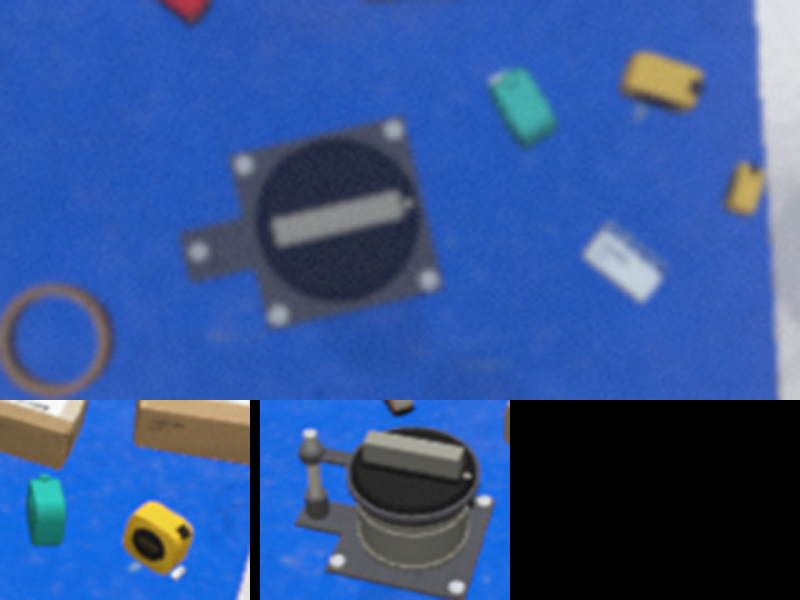

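```bash
cat >> h.py <<'E'
def row(pos,ang,s=None,turnsign=None):
    """shift/turn in move units to reach world pos with tool y at world angle ang (deg, mod 180)"""
    s=s or r.read_state(); M=R.from_rotvec(s['orientation']).as_matrix()
    sh=M.T@(np.array(pos)-s['ee_pos'])/.4
    ya=np.degrees(np.arctan2(M[1,1],M[0,1])); t=-((ang-ya+90)%180-90)
    print('pos',s['ee_pos'].round(4),'ya',round(ya,1),'tilt',M[:,2].round(3),'-> shift',sh.round(4),'turn',round(t/180,4),'F',s['ft_force'].round(1),'w',round(s['gripper_width'],4),'t',s['time_s'])
E
python3 -c "
from h import *
row([.495,-.023,.20],12.3)
row([.495,-.023,.119],12.3)"
```

```text
pos [0.2    0.5918 0.2418] ya 71.3 tilt [-0.    -0.001 -1.   ] -> shift [-1.1907 -1.2201  0.1058] turn 0.328 F [ 0.2 -0.6  0.3] w 0.0851 t 0.1
pos [0.2    0.5918 0.2418] ya 71.3 tilt [-0.    -0.001 -1.   ] -> shift [-1.1907 -1.2199  0.3083] turn 0.328 F [ 0.2 -0.6  0.3] w 0.0851 t 0.1
```

```bash
python3 -m pendant '[[1,-0.82,-0.49,0.05,0.15],[1,-0.82,-0.49,0.05,0.15],[1,-0.82,-0.49,0.05,0.15],[1,-0.82,-0.49,0.05,0.15],[1,-0.82,-0.49,0.05,0.15],[1,-0.82,-0.49,0.05,0.15],[1,-0.82,-0.49,0.05,0.15],[1,-0.82,-0.49,0.05,0.15],[1,-0.82,-0.49,0.05,0.15]]'; python3 -c "
from h import *
row([.495,-.023,.20],12.3)"
```

```text
time_s: 1.23
ee_pos: [0.4471, 0.3028, 0.2222]
orientation: [-1.216, -2.896, -0.0]
ft_force: [0.0, 0.2, 0.4]
gripper_width: 0.0854
finger_force: 0.0
pos [0.4471 0.3028 0.2222] ya 44.5 tilt [-0.  0. -1.] -> shift [-0.6653 -0.4849  0.0553] turn 0.1786 F [0.  0.2 0.4] w 0.0854 t 1.225
```

```bash
python3 -m pendant '[[1,-0.665,-0.485,0.055,0.179],[1,-0.665,-0.485,0.055,0.179],[1,-0.665,-0.485,0.055,0.179],[1,-0.665,-0.485,0.055,0.179],[1,-0.665,-0.485,0.055,0.179],[1,-0.665,-0.485,0.055,0.179],[1,-0.665,-0.485,0.055,0.179],[1,-0.665,-0.485,0.055,0.179],[1,-0.665,-0.485,0.055,0.179]]'; python3 -c "
from h import *
row([.495,-.023,.119],12.3); print(r.read_state()['joints'].round(2)); 
"
```

```text
time_s: 2.35
ee_pos: [0.4952, -0.0229, 0.2003]
orientation: [-1.972, -2.445, -0.0]
ft_force: [-0.8, -0.4, -0.9]
gripper_width: 0.0856
finger_force: 0.0
pos [ 0.4952 -0.0229  0.2003] ya 12.2 tilt [-0.  0. -1.] -> shift [-2.000e-04 -5.000e-04  2.033e-01] turn -0.0003 F [-0.8 -0.4 -0.9] w 0.0856 t 2.35
[-0.34  0.39  0.34  1.99 -0.18  0.79  0.32]
```

```bash
python3 -m pendant '[[1,0,0,0.12,0],[1,0,0,0.18,0],[1,0,0,0.203,0],[1,0,0,0.203,0],[0,0,0,0.203,0],[0,0,0,0.203,0],[0,0,0,0.203,0],[0,0,0,0.203,0],[0,0,0,0.203,0]]'; python3 -c "
from h import *
row([.495,-.023,.119],12.3)"
```

```text
time_s: 3.48
ee_pos: [0.4954, -0.0244, 0.1193]
orientation: [1.975, 2.443, 0.0]
ft_force: [1.2, -0.3, 2.6]
gripper_width: 0.0207
finger_force: 62.9
pos [ 0.4954 -0.0244  0.1193] ya 12.1 tilt [ 0.  0. -1.] -> shift [ 0.0037 -0.0002  0.0007] turn -0.0011 F [ 1.2 -0.3  2.6] w 0.0207 t 3.475
```

```bash
python3 -m pendant '[[0,0,0,-0.0025,-0.043],[0,0,0,-0.005,-0.086],[0,0,0,-0.0075,-0.129],[0,0,0,-0.01,-0.172],[0,0,0,-0.0125,-0.215],[0,0,0,-0.015,-0.258],[0,0,0,-0.0175,-0.301],[0,0,0,-0.02,-0.344],[0,0,0,-0.0225,-0.387],[0,0,0,-0.025,-0.425],[0,0,0,-0.025,-0.425]]'; python3 -c "
from h import *
row([.495,-.023,.129],12.3+76.5);s=r.read_state();print(s['moment'],s['joints'].round(2))"
```

```text
time_s: 4.85
ee_pos: [0.4953, -0.0232, 0.1293]
orientation: [0.034, 3.141, 0.002]
ft_force: [-1.6, 8.9, 3.8]
gripper_width: 0.0205
finger_force: 63.1
pos [ 0.4953 -0.0232  0.1293] ya 88.8 tilt [ 0.     0.002 -1.   ] -> shift [0.0006 0.0004 0.0006] turn -0.0002 F [-1.6  8.9  3.8] w 0.0205 t 4.85
[2.21853376 0.44114674 0.13818775] [-0.01  0.49 -0.09  2.03  0.07  0.63  1.41]
```

```bash
cat >> h.py <<'E'
def swing(pv,th0,ths,phi0=-77.7,rad=.11):
    s=r.read_state(); M=R.from_rotvec(s['orientation']).as_matrix()
    for t in ths:
        a=np.radians(phi0)-t; q=np.array([pv[0]+rad*np.cos(a),pv[1]+rad*np.sin(a),s['ee_pos'][2]])
        print(round(t,2),(M.T@(q-s['ee_pos'])/.4).round(3),round((t-th0)/np.pi,3),q.round(3))
E
python3 -c "
from h import *
swing([.4717,.0845],0,np.arange(.1,1.61,.1))"
```

```text
0.1 [ 0.027 -0.005 -0.   ] 0.032 [ 0.484 -0.025  0.129]
0.2 [ 0.055 -0.007 -0.   ] 0.064 [ 0.473 -0.025  0.129]
0.3 [ 0.082 -0.007 -0.   ] 0.095 [ 0.462 -0.025  0.129]
0.4 [ 0.11  -0.003 -0.   ] 0.127 [ 0.451 -0.024  0.129]
0.5 [ 0.136  0.002 -0.   ] 0.159 [ 0.441 -0.021  0.129]
0.6 [ 0.163  0.011 -0.   ] 0.191 [ 0.43  -0.017  0.129]
0.7 [ 0.188  0.022 -0.   ] 0.223 [ 0.42  -0.013  0.129]
0.8 [0.212 0.035 0.   ] 0.255 [ 0.411 -0.007  0.129]
0.9 [0.234 0.051 0.   ] 0.286 [ 0.402 -0.001  0.129]
1.0 [0.255 0.069 0.   ] 0.318 [0.394 0.007 0.129]
1.1 [0.274 0.089 0.   ] 0.35 [0.387 0.015 0.129]
1.2 [0.291 0.111 0.   ] 0.382 [0.38  0.024 0.129]
1.3 [0.305 0.134 0.   ] 0.414 [0.374 0.033 0.129]
1.4 [0.317 0.159 0.   ] 0.446 [0.37  0.043 0.129]
1.5 [0.327 0.185 0.   ] 0.477 [0.366 0.054 0.129]
1.6 [0.334 0.211 0.   ] 0.509 [0.364 0.064 0.129]
```

```bash
python3 -m pendant '[[0,0.027,-0.005,0,0.032],[0,0.055,-0.007,0,0.064],[0,0.082,-0.007,0,0.095],[0,0.11,-0.003,0,0.127]]'; python3 -c "
from h import *
swing([.4717,.0845],.4,np.arange(.5,1.61,.1))
print(r.read_state()['joints'].round(2))"
```

```text
time_s: 5.35
ee_pos: [0.4514, -0.0236, 0.1293]
orientation: [0.664, 3.07, 0.002]
ft_force: [2.7, 7.5, 1.8]
gripper_width: 0.0208
finger_force: 63.2
0.5 [ 0.027 -0.005 -0.   ] 0.032 [ 0.441 -0.021  0.129]
0.6 [ 0.054 -0.008 -0.   ] 0.064 [ 0.43  -0.017  0.129]
0.7 [ 0.082 -0.007 -0.   ] 0.095 [ 0.42  -0.013  0.129]
0.8 [ 0.109 -0.004 -0.   ] 0.127 [ 0.411 -0.007  0.129]
0.9 [ 0.136  0.001 -0.   ] 0.159 [ 0.402 -0.001  0.129]
1.0 [ 0.162  0.01  -0.   ] 0.191 [0.394 0.007 0.129]
1.1 [ 0.187  0.021 -0.   ] 0.223 [0.387 0.015 0.129]
1.2 [ 0.211  0.034 -0.   ] 0.255 [0.38  0.024 0.129]
1.3 [ 0.234  0.05  -0.   ] 0.286 [0.374 0.033 0.129]
1.4 [ 0.255  0.068 -0.   ] 0.318 [0.37  0.043 0.129]
1.5 [ 0.274  0.088 -0.   ] 0.35 [0.366 0.054 0.129]
1.6 [ 0.291  0.109 -0.   ] 0.382 [0.364 0.064 0.129]
[-0.1   0.43  0.02  2.14 -0.02  0.56  1.09]
```

```bash
python3 -m pendant '[[0,0.027,-0.005,0,0.032],[0,0.054,-0.008,0,0.064],[0,0.082,-0.007,0,0.095],[0,0.109,-0.004,0,0.127],[0,0.136,0.001,0,0.159],[0,0.162,0.01,0,0.191],[0,0.187,0.021,0,0.223],[0,0.211,0.034,0,0.255]]'; python3 -c "
from h import *
swing([.4717,.0845],1.2,np.arange(1.3,1.61,.1))
print(r.read_state()['joints'].round(2))"
```

```text
time_s: 6.35
ee_pos: [0.3804, 0.0231, 0.1294]
orientation: [1.808, 2.567, 0.002]
ft_force: [4.6, 3.6, 1.1]
gripper_width: 0.0209
finger_force: 62.9
1.3 [ 0.029 -0.006 -0.   ] 0.032 [0.374 0.033 0.129]
1.4 [ 0.056 -0.008 -0.   ] 0.064 [0.37  0.043 0.129]
1.5 [ 0.084 -0.008 -0.   ] 0.095 [0.366 0.054 0.129]
1.6 [ 0.111 -0.005 -0.   ] 0.127 [0.364 0.064 0.129]
[-0.42  0.36  0.24  2.32 -0.19  0.48  0.32]
```

```bash
python3 -m pendant '[[0,0.029,-0.006,0,0.032],[0,0.056,-0.008,0,0.064],[0,0.084,-0.008,0,0.095],[0,0.084,-0.008,0,0.095],[0.6,0.084,-0.008,0,0.095],[0.6,0.084,-0.008,0,0.095],[0.6,0.084,-0.008,0,0.095],[0.6,0.084,-0.008,-0.08,0.095],[0.6,0.084,-0.008,-0.2,0.095],[0.8,0.084,-0.008,-0.2,0.095]]'; python3 -c "
from h import *
row([.604,-.294,.17],-19)
print(r.read_state()['joints'].round(2))
grab('top','top1');p=cv2.imread('pics/top1.png')[140:280,180:400];cv2.imwrite('pics/c2.png',cv2.resize(p,(770,490),interpolation=2))"
```

```text
time_s: 7.6
ee_pos: [0.3665, 0.0533, 0.2114]
orientation: [2.166, 2.274, 0.007]
ft_force: [0.1, 0.4, 1.1]
gripper_width: 0.0675
finger_force: 0.0
pos [0.3665 0.0533 0.2114] ya 2.8 tilt [ 0.004  0.002 -1.   ] -> shift [-0.8961  0.5507  0.1038] turn 0.1209 F [0.1 0.4 1.1] w 0.0675 t 7.6
[-0.69  0.17  0.44  2.27 -0.11  0.71 -0.12]
```

View pics/c2.png

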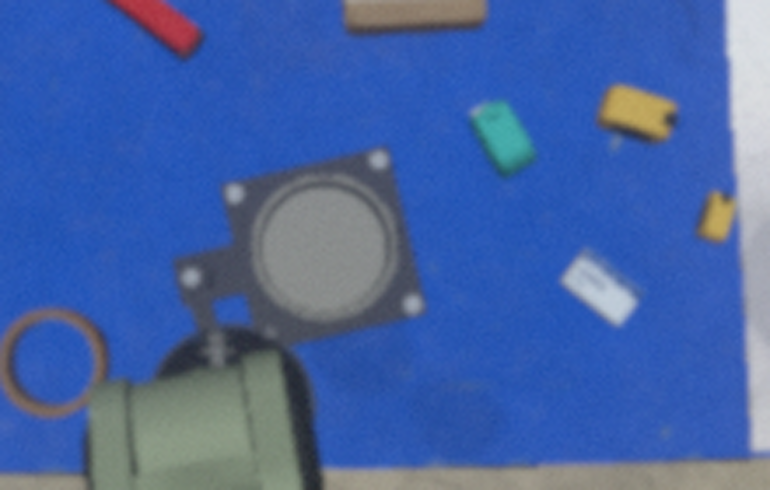

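```bash
python3 -m pendant '[[1,-0.15,0.09,-0.02,0.02],[1,-0.3,0.18,-0.02,0.04],[1,-0.895,0.55,0.1,0.115],[1,-0.895,0.55,0.1,0.115],[1,-0.895,0.55,0.1,0.115],[1,-0.895,0.55,0.1,0.115],[1,-0.895,0.55,0.1,0.115],[1,-0.895,0.55,0.1,0.115],[1,-0.895,0.55,0.1,0.115],[1,-0.895,0.55,0.1,0.115]]'; python3 -c "
from h import *
row([.604,-.294,.042],-18)
print(r.read_state()['joints'].round(2))
p,d=grab('top','top2');C=cloud('top',d)[155:190,345:380].reshape(-1,3)
grab('scene','scene2');p=cv2.imread('pics/scene2.png')[120:320,250:450];cv2.imwrite('pics/c3.png',cv2.resize(p,(600,600),interpolation=2))"
```

```text
time_s: 8.9
ee_pos: [0.6021, -0.293, 0.1689]
orientation: [-2.539, -1.848, -0.0]
ft_force: [0.2, 0.2, -0.0]
gripper_width: 0.0852
finger_force: 0.0
pos [ 0.6021 -0.293   0.1689] ya -17.9 tilt [-0.     0.001 -1.   ] -> shift [-0.0011  0.0056  0.3172] turn 0.0006 F [ 0.2  0.2 -0. ] w 0.0852 t 8.9
[ 0.06  0.73  0.5   1.56 -0.4   0.96  0.37]
```

View pics/c3.png

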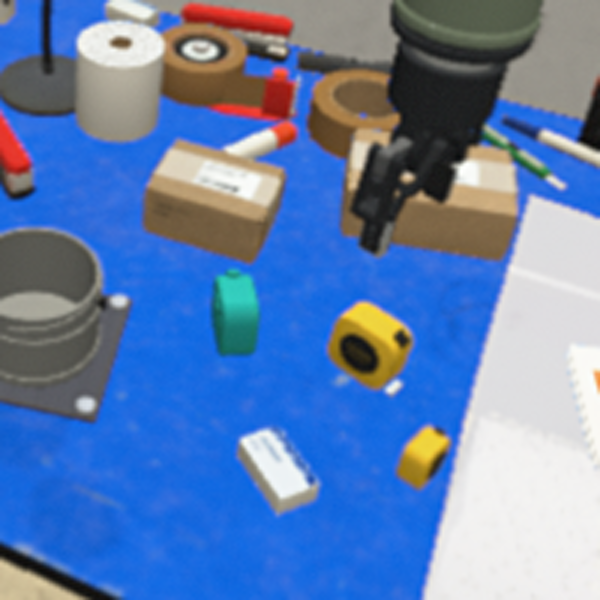

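The gripper hangs above the tape measure at crop (370,345), with its closing line across the case. I descend and grasp.

```bash
python3 -m pendant '[[1,-0.001,0.005,0.13,0],[1,-0.001,0.005,0.24,0],[1,-0.001,0.005,0.317,0],[1,-0.001,0.005,0.317,0],[0,-0.001,0.005,0.317,0],[0,-0.001,0.005,0.317,0],[0,-0.001,0.005,0.317,0],[0,-0.001,0.005,0.317,0],[0,-0.001,0.005,0.317,0]]'; python3 -c "
from h import *
row([.604,-.294,.042],-18)"
```

```text
time_s: 10.12
ee_pos: [0.6044, -0.295, 0.0436]
orientation: [2.54, 1.847, 0.001]
ft_force: [-4.1, 2.4, 13.1]
gripper_width: 0.0312
finger_force: 58.5
pos [ 0.6044 -0.295   0.0436] ya -17.9 tilt [ 0.001  0.    -1.   ] -> shift [ 0.0021 -0.0019  0.0041] turn 0.0003 F [-4.1  2.4 13.1] w 0.0312 t 10.125
```

```bash
python3 -m pendant '[[0,0,0,-0.1,0],[0,0,0,-0.25,0],[0,0,0,-0.4,0],[0,0,0,-0.4,0],[0,0,0,-0.4,0]]'; python3 -c "
from h import *
row([.495,-.023,.20],-5)
p,d=grab('scene','scene3');p=cv2.imread('pics/scene3.png')[120:320,250:450];cv2.imwrite('pics/c4.png',cv2.resize(p,(600,600),interpolation=2))"
```

```text
time_s: 10.75
ee_pos: [0.6039, -0.2946, 0.202]
orientation: [-2.54, -1.848, -0.0]
ft_force: [-0.1, 0.1, -1.1]
gripper_width: 0.0311
finger_force: 61.1
pos [ 0.6039 -0.2946  0.202 ] ya -17.9 tilt [-0.     0.001 -1.   ] -> shift [ 0.5621 -0.4681  0.0053] turn -0.0719 F [-0.1  0.1 -1.1] w 0.0311 t 10.75
```

View pics/c4.png

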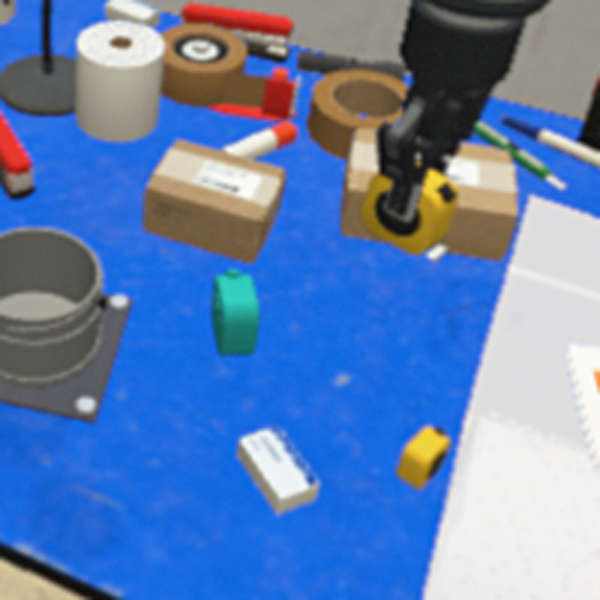

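Held: the case hangs at crop (410,210), slightly off-centre towards -y. I carry it to the mouth with a 5 mm correction.

```bash
python3 -m pendant '[[0,0.572,-0.464,0,-0.07],[0,0.572,-0.464,0,-0.07],[0,0.572,-0.464,0,-0.07],[0,0.572,-0.464,0,-0.07],[0,0.572,-0.464,0,-0.07],[0,0.572,-0.464,0,-0.07],[0,0.572,-0.464,0,-0.07]]'; python3 -c "
from h import *
row([.495,-.018,.058],-5)
for n in('scene','top'): grab(n,n+'4')
a=cv2.resize(cv2.imread('pics/scene4.png')[150:270,190:310],(400,400),interpolation=2);b=cv2.resize(cv2.imread('pics/top4.png')[160:260,220:320],(400,400),interpolation=2)
cv2.imwrite('pics/c5.png',np.hstack([a,b]))"
```

```text
time_s: 11.68
ee_pos: [0.4979, -0.0205, 0.2017]
orientation: [-2.322, -2.115, 0.002]
ft_force: [0.2, -0.6, -0.8]
gripper_width: 0.0308
finger_force: 61.0
pos [ 0.4979 -0.0205  0.2017] ya -5.3 tilt [-0.001 -0.001 -1.   ] -> shift [ 0.0058 -0.0073  0.3594] turn -0.0019 F [ 0.2 -0.6 -0.8] w 0.0308 t 11.675
```

View pics/c5.png

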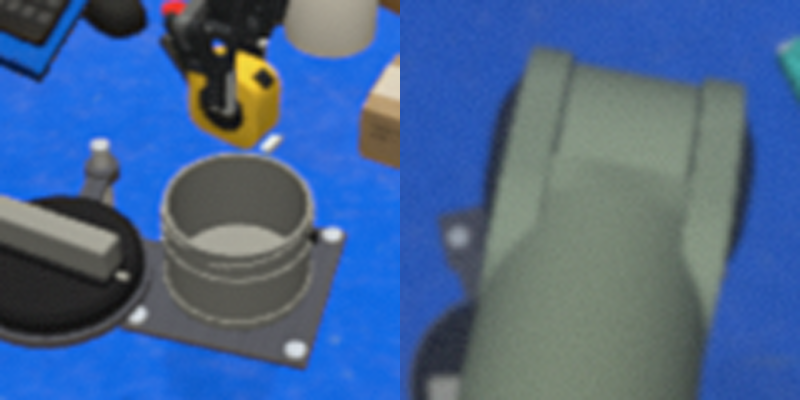

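```bash
python3 -m pendant '[[0,0,0,0,0],[0,0,0,0.12,0],[0,0,0,0.22,0],[0,0,0,0.3,0],[0,0,0,0.352,0],[0,0,0,0.352,0],[0,0,0,0.352,0]]'; python3 -c "
from h import *
row([.495,-.018,.058],-5);"
```

```text
time_s: 12.65
ee_pos: [0.4984, -0.0205, 0.0622]
orientation: [2.323, 2.114, 0.001]
ft_force: [0.9, -0.1, -1.6]
gripper_width: 0.0306
finger_force: 61.0
pos [ 0.4984 -0.0205  0.0622] ya -5.4 tilt [ 0.001 -0.    -1.   ] -> shift [ 0.0055 -0.0091  0.0104] turn -0.0022 F [ 0.9 -0.1 -1.6] w 0.0306 t 12.65
```

```bash
python3 -m pendant '[[0,0.005,-0.009,0.008,0],[0,0.005,-0.009,0.014,0],[0.55,0.005,-0.009,0.014,0],[0.55,0.005,-0.009,0.014,0],[0.55,0.005,-0.009,0.014,0],[0.55,0.005,-0.009,-0.06,0],[0.55,0.005,-0.009,-0.18,0],[0.55,0.005,-0.009,-0.35,0],[0.7,0.005,-0.009,-0.35,0]]'; python3 -c "
from h import *
row([.366,.0535,.21],2.8)"
```

```text
time_s: 13.78
ee_pos: [0.4962, -0.0178, 0.2051]
orientation: [2.321, 2.113, 0.008]
ft_force: [-0.0, 0.2, -0.7]
gripper_width: 0.0595
finger_force: 0.0
pos [ 0.4962 -0.0178  0.2051] ya -5.4 tilt [ 0.006  0.001 -1.   ] -> shift [ 0.1472 -0.3406 -0.014 ] turn -0.0453 F [-0.   0.2 -0.7] w 0.0595 t 13.775
```

```bash
python3 -m pendant '[[0.7,0.147,-0.34,-0.014,-0.045],[0.7,0.147,-0.34,-0.014,-0.045],[0.7,0.147,-0.34,-0.014,-0.045],[0.7,0.147,-0.34,-0.014,-0.045],[0.7,0.147,-0.34,-0.014,-0.045]]'; python3 -c "
from h import *
row([.366,.0535,.1293],2.8)
for n in('scene','top'): grab(n,n+'6')
C=cloud('top',np.load('pics/top6.npz')['d'])[170:250,240:310].reshape(-1,3)
m=(np.hypot(C[:,0]-.495,C[:,1]+.023)<.048)&(C[:,2]>.03); c=C[m]; print(len(c),cv2.minAreaRect((c[:,:2]*1000).astype(np.float32)),np.percentile(c[:,2],[50,98]))
a=cv2.resize(cv2.imread('pics/scene6.png')[150:270,190:310],(400,400),interpolation=2);b=cv2.resize(cv2.imread('pics/top6.png')[160:260,220:320],(400,400),interpolation=2)
cv2.imwrite('pics/c6.png',np.hstack([a,b]))"
```

```text
time_s: 14.4
ee_pos: [0.3653, 0.0533, 0.2071]
orientation: [2.167, 2.274, 0.0]
ft_force: [0.8, -0.6, -0.5]
gripper_width: 0.0597
finger_force: 0.0
pos [0.3653 0.0533 0.2071] ya 2.8 tilt [ 0. -0. -1.] -> shift [0.0005 0.0018 0.1944] turn -0.0003 F [ 0.8 -0.6 -0.5] w 0.0597 t 14.4
268 ((488.3387756347656, -18.865684509277344), (61.1125373840332, 48.9838752746582), 89.59618377685547) [0.07030353 1.47235893]
```

View pics/c6.png

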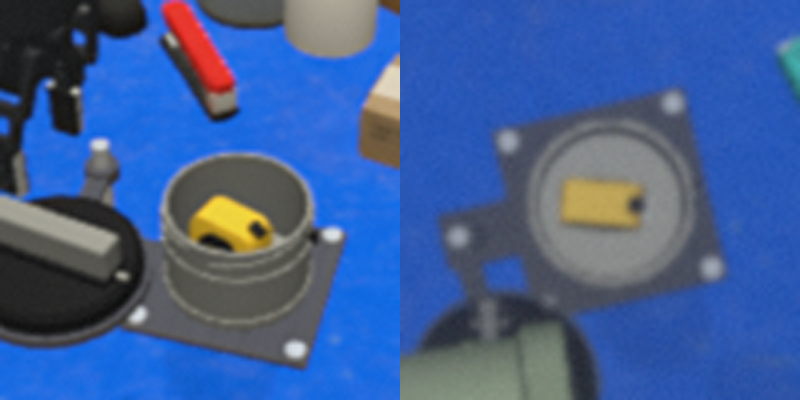

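The tape measure stands upright and central in the canister: right panel (600,205), with the mouth centred at (612,203). Now I regrasp the bar.

```bash
python3 -m pendant '[[0.7,0,0,0.1,0],[0.7,0,0,0.17,0],[0.7,0,0,0.194,0],[0.7,0,0,0.194,0],[0,0,0,0.194,0],[0,0,0,0.194,0],[0,0,0,0.194,0],[0,0,0,0.194,0]]'; python3 -c "
from h import *
row([.366,.0535,.1293],2.8)
swing([.4717,.0845],1.5,np.arange(1.4,-.06,-.1))"
```

```text
time_s: 15.5
ee_pos: [0.3656, 0.0538, 0.13]
orientation: [2.166, 2.274, 0.003]
ft_force: [5.5, 1.6, 1.1]
gripper_width: 0.0208
finger_force: 61.3
pos [0.3656 0.0538 0.13  ] ya 2.8 tilt [ 0.002  0.001 -1.   ] -> shift [-0.0007  0.0009  0.0016] turn -0.0002 F [5.5 1.6 1.1] w 0.0208 t 15.5
1.4 [-0.027  0.009  0.   ] -0.032 [0.37  0.043 0.13 ]
1.3 [-0.052  0.019  0.   ] -0.064 [0.374 0.033 0.13 ]
1.2 [-0.077  0.032  0.   ] -0.095 [0.38  0.024 0.13 ]
1.1 [-0.1    0.048  0.   ] -0.127 [0.387 0.015 0.13 ]
1.0 [-0.121  0.065  0.   ] -0.159 [0.394 0.007 0.13 ]
0.9 [-0.14   0.084  0.   ] -0.191 [ 0.402 -0.001  0.13 ]
0.8 [-0.158  0.106  0.   ] -0.223 [ 0.411 -0.007  0.13 ]
0.7 [-0.173  0.129  0.   ] -0.255 [ 0.42  -0.013  0.13 ]
0.6 [-0.186  0.153  0.   ] -0.286 [ 0.43  -0.017  0.13 ]
0.5 [-0.196  0.179  0.   ] -0.318 [ 0.441 -0.021  0.13 ]
0.4 [-0.204  0.205  0.   ] -0.35 [ 0.451 -0.024  0.13 ]
0.3 [-0.209  0.232  0.   ] -0.382 [ 0.462 -0.025  0.13 ]
0.2 [-0.211  0.259  0.   ] -0.414 [ 0.473 -0.025  0.13 ]
0.1 [-0.21   0.287  0.   ] -0.446 [ 0.484 -0.025  0.13 ]
-0.0 [-0.207  0.314  0.001] -0.477 [ 0.495 -0.023  0.13 ]
```

```bash
python3 -m pendant '[[0,-0.027,0.009,0,-0.032],[0,-0.052,0.019,0,-0.064],[0,-0.077,0.032,0,-0.095],[0,-0.1,0.048,0,-0.127],[0,-0.121,0.065,0,-0.159],[0,-0.14,0.084,0,-0.191],[0,-0.158,0.106,0,-0.223],[0,-0.173,0.129,0,-0.255],[0,-0.186,0.153,0,-0.286],[0,-0.196,0.179,0,-0.318]]'; python3 -c "
from h import *
swing([.4717,.0845],.5,np.arange(.4,-.06,-.1))"
```

```text
time_s: 16.75
ee_pos: [0.4406, -0.0212, 0.1298]
orientation: [0.808, 3.035, 0.001]
ft_force: [2.7, 6.4, 3.1]
gripper_width: 0.0209
finger_force: 61.6
0.4 [-0.027  0.008  0.   ] -0.032 [ 0.451 -0.024  0.13 ]
0.3 [-0.052  0.018  0.   ] -0.064 [ 0.462 -0.025  0.13 ]
0.2 [-0.076  0.031  0.   ] -0.095 [ 0.473 -0.025  0.13 ]
0.1 [-0.099  0.046  0.   ] -0.127 [ 0.484 -0.025  0.13 ]
0.0 [-0.121  0.064  0.   ] -0.159 [ 0.495 -0.023  0.13 ]
```

```bash
python3 -m pendant '[[0,-0.027,0.008,0,-0.032],[0,-0.052,0.018,0,-0.064],[0,-0.076,0.031,0,-0.095],[0,-0.099,0.046,0,-0.127],[0,-0.121,0.064,0,-0.159],[0,-0.122,0.065,0,-0.159],[0,-0.122,0.065,0,-0.159]]'; python3 -c "
from h import *
row([.4955,-.0235,.1195],12.2)
print(r.read_state()['moment'])"
```

```text
time_s: 17.62
ee_pos: [0.4949, -0.0233, 0.1296]
orientation: [-0.043, -3.141, -0.0]
ft_force: [0.5, 1.0, 5.7]
gripper_width: 0.0212
finger_force: 61.9
pos [ 0.4949 -0.0233  0.1296] ya 88.4 tilt [-0.  0. -1.] -> shift [-0.0015 -0.0004  0.0254] turn 0.4236 F [0.5 1.  5.7] w 0.0212 t 17.625
[ 0.49210012 -0.15423255 -0.08021147]
```

```bash
python3 -m pendant '[[0,-0.001,0,0.0025,0.043],[0,-0.001,0,0.005,0.086],[0,-0.001,0,0.0075,0.129],[0,-0.001,0,0.01,0.172],[0,-0.001,0,0.0125,0.215],[0,-0.001,0,0.015,0.258],[0,-0.001,0,0.0175,0.301],[0,-0.001,0,0.02,0.344],[0,-0.001,0,0.0225,0.387],[0,-0.001,0,0.025,0.424],[0,-0.001,0,0.0255,0.434],[0,-0.001,0,0.0255,0.434]]'; python3 -c "
from h import *
row([.4955,-.0235,.1195],12.2)
print(r.read_state()['moment'])"
```

```text
time_s: 19.12
ee_pos: [0.494, -0.0245, 0.1194]
orientation: [-2.013, -2.411, 0.004]
ft_force: [-6.6, -7.8, 10.1]
gripper_width: 0.021
finger_force: 62.5
pos [ 0.494  -0.0245  0.1194] ya 10.3 tilt [-0.002 -0.001 -1.   ] -> shift [ 0.0019  0.004  -0.0004] turn -0.0106 F [-6.6 -7.8 10.1] w 0.021 t 19.125
[-1.32073557  1.67833331  0.74840693]
```

```bash
python3 -m pendant '[[0.7,-0.001,0,0.0255,0.434],[0.7,-0.001,0,0.0255,0.434],[0.7,-0.001,0,0.0255,0.434],[0.7,-0.001,0,-0.05,0.434],[0.7,-0.001,0,-0.2,0.434],[0.7,-0.001,0,-0.35,0.434],[0.7,-0.001,-0.4,-0.35,0.434],[0.7,-0.001,-0.6,-0.35,0.434],[0.7,-0.001,-0.6,-0.35,0.434],[0.7,-0.001,-0.6,-0.35,0.434]]'; python3 - <<'E'
from h import *
s=r.read_state();print(s['ee_pos'],s['ft_force'].round(1))
for n,bx in(('top',(240,305,180,245)),('scene',(225,295,185,220))):
    for k in(0,7):
        d=np.load(f'pics/{n}0.npz')['d'] if k==0 else grab(n,n+'7')[1]
        c=cloud(n,d)[bx[2]:bx[3],bx[0]:bx[1]].reshape(-1,3)
        c=c[(c[:,2]>.12)&(c[:,2]<.15)&(np.hypot(c[:,0]-.495,c[:,1]+.023)<.06)]
        v=np.linalg.svd(c[:,:2]-c[:,:2].mean(0),full_matrices=False)[2][0]
        print(n,k,len(c),c.mean(0).round(4),np.percentile(c[:,2],90).round(4),'ang',np.degrees(np.arctan2(v[1],v[0]))%180)
a=cv2.resize(cv2.imread('pics/scene7.png'),(480,360));b=cv2.resize(cv2.imread('pics/top7.png')[160:260,220:320],(320,360),interpolation=2)
cv2.imwrite('pics/c7.png',np.hstack([a,b]))
E
```

```text
time_s: 20.38
ee_pos: [0.3019, -0.0524, 0.2617]
orientation: [-3.067, -0.602, 0.038]
ft_force: [0.4, 0.4, -0.5]
gripper_width: 0.0597
finger_force: 0.0
[ 0.30192775 -0.05237579  0.26171068] [ 0.4  0.4 -0.5]
top 0 288 [ 0.4967 -0.0241  0.1317] 0.1354 ang 102.04007788481844
top 7 286 [ 0.4944 -0.0248  0.132 ] 0.1357 ang 100.74543077388817
scene 0 366 [ 0.49   -0.0237  0.1303] 0.1341 ang 102.1829680874333
scene 7 217 [ 0.4916 -0.0446  0.1299] 0.1338 ang 102.65530109807571
```

View pics/c7.png

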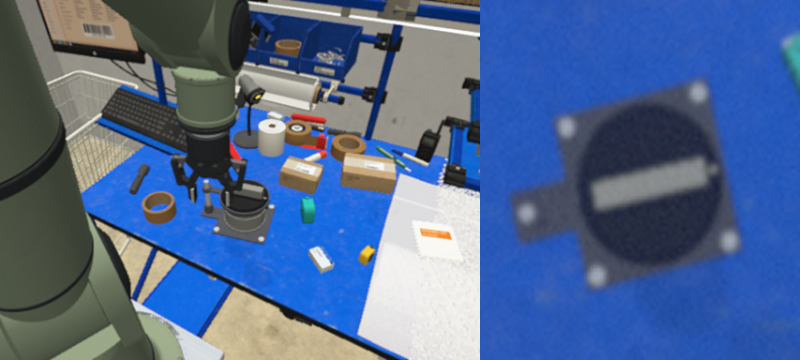

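The cap is seated: the bar is back within 1.3° of its start angle and at its start height, and the arm is about 0.02 rad off its stop. The robot is clear of everything, so I hand in.

```bash
python3 -c "
from station import order
print(order.hand_in())"
```

```text
the job is handed in; nothing more can be done
None
```

The tape measure is in the canister, the cap is swung back and screwed home, the robot has let go and stands clear, and the job was handed in at about 20 s with no verdict returned.

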